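Raise the cleaning cabinet's window to the arrow clip

TASK

Push the counterweighted window of the parts-cleaning cabinet smoothly up its sloping rails, with the fingertips beneath its lip and without gripping it, until the end of the lip is level with the pointed clip on the rail at the robot's right (the round clip on the other rail marks another height: ignore it). Then let go and come away, leaving the window standing at that height. Do not shift the clips, and leave the can, the bearing, the carton and the ball joint where they stand.

Things in the scene. Friction and masses are not known exactly. Their poses are not given: they have to be found in the camera images.
- cabinet: Blue steel cabinet, 300 deep, 440 wide, 345 high, fixed to the bench. Origin: centre of its underside; x from front to back, y to the robot's left, z up. The front wall is upright up to 100 mm; above it the front leans back 40 degrees from vertical, with a 32 mm square aluminium rail along each side (centres at y = +-204 mm). The clear window slides in this sloping plane between the rails.
- window (a joint): Travel of the window up its slope, m: 0 shut (lip's underside at the top edge of the upright front wall), 0.18 at the top stop. Starts at 0 to 0.03. Counterweighted: it stays wherever it is left and takes about 2 to 5 N along the slope to move either way; about 1 kg.
- lip_under (a point): Middle of the underside of the window's lip (moves with it). Axes: z up the slope (direction of travel, 40 degrees back from vertical), x square to the window into the cabinet (-x is outward, toward the robot and up), y along the lip to the robot's left. The lip's underside reaches 18.5 mm along -x and +x (there is the window) and 170 mm along +-y; free space below. Aluminium, 11 thick, with a black rubber strip 24 deep, 5 thick on top.
- lip_end (a point): Middle of the lip's end at the robot's right, at half its 16 mm thickness (strip included): 170 mm along -y and 8 mm along +z from lip_under. Same axes.
- arrow_tip (a point): Tip of the pointed clip: dark steel block 36 x 26 mm, 24 mm proud of the rail at the robot's right, with a 20 mm cone pointing along +y to the lip's end. It marks the wanted height: the window is right when lip_end is level with this tip along the slope (z of these axes, same as lip_under). 40 to 150 mm up the slope from the lip's start; clamped stiffly.
- round_mid (a point): Centre of the outer face of the round clip, a dark steel disc 30 mm across and 24 mm high on the left-hand rail. It marks some other height and is to be left alone; axes as lip_under.
- can: Upright closed spray can, 58 across, 150 high, standing on the bench to the left in front of the cabinet. Origin: centre of its underside.
- bearing: Steel wheel-bearing ring, 72 across, 34 high, bore 38, lying flat on the bench before the cabinet. Origin: centre of its underside.
- carton: Small cardboard carton, 90 x 65, 55 high, on the bench to the right in front of the cabinet. Origin: centre of its underside.
- ball_joint: Dark steel ball joint standing on its round 44 mm foot with a stem on top, 50 high, on the bench before the cabinet. Origin: centre of its underside.

How it is judged:
By the outcome, as a careful person would: the job done as asked, in the order asked, and still so for the second after the job is handed in, with the robot touching nothing.
It also fails if it takes over 48 s, if anything falls off the work surface, if the arm or the gripper's body presses on something with over 40 N, if the wrist force passes 120 N, or if a joint passes its speed limit or range.

ROBOT

A 6-joint arm with a two-finger parallel gripper is mounted at the origin on the work surface. World frame = base frame: x ahead of the robot, y to its left, z up, the work surface at z = 0. Lengths are in m, angles in rad, forces in N, time in s.
With the tool pointing down it reaches from about 0.3 to 0.875 m from the base axis. Payload 6.4 kg.
Tool frame: the origin (TCP) lies midway between the tips of the shut fingers; the grasp point (between the pads) lies 19 mm behind it; z points along the fingers, y is the direction in which the jaws open and shut (so a half turn about z gives the same grasp; the last joint's range is limited). The gripper opens to 85 mm and grips with 20 to 120 N. Pads are 22 mm wide; open, the fingers measure 114 mm over their backs; the gripper's body (76 mm by 85 mm) begins 54 mm behind the grasp point. The pads swing forward as they close: fully open they stand 13 mm farther back than shut.
Start: joints at [-1.407, 0.181, 1.607, -0, 1.354, -0.206], TCP at [0.208, -0.536, 0.231] pointing down, gripper open.
Joint ranges: [-2.99, 2.99], [-0.89, 2.07], [0.3, 2.58], [-1.14, 4.28], [0, 2.63], [-3.12, 3.12]. Speed limits (rad/s): [2.57, 2.57, 3.01, 3.14, 3.14, 3.14].

INTERFACE

Orientations are given as a unit quaternion [w, x, y, z].
In Python, from bench import get_obs, camera, hand_in gives the robot as it stands.
- The arm moves only by the tool drive_tool, never from a script. Its argument "deltas" is a list of rows, each a list of 2 entries, a list of its own where there are three numbers: the shift along the world's x, y, z in m, then the turn about the world's z in rad. A call has 1 to 10 rows; each row shifts and turns the pose as measured when the row begins; what a row does not reach is not made up. A row lasts 1/10 s, in which the tool goes at most 50 mm and 8.59 degrees, less where a joint would pass 70% of its speed; a pose out of reach is approached as far as the arm can. A call is refused whole if a number of a shift passes 0.05 or a number of a turn 0.15, either way. A call with a gripper value outside its range is refused whole. "gripper" is the opening, from 0 (shut) to 1 (fully open), set as the call begins (left out, the last holds). The fingers move at their own pace and stop on an object; the grip force is fixed at half the most. Time passes only in rows, so rows that do not move let the fingers close. It gives the time, the measured TCP pose, the force and the opening at its end, in the units of the state.
- get_obs(): the state, without advancing time (a new reading comes with each control period).
- camera(name): name is "side" or "top"; returns a dict with "frame" (384x512x3 uint8, red, green, blue), "fx", "fy", "cx", "cy" (pixels), "eye" and "attitude" of the camera in the world. Camera axes: x right, y down, z forward; pixel columns grow to the right and rows downward; lengths in m; the calibration is good to about 2 mm. A picture is of the moment at which its call begins. There is no depth.
- hand_in(): hands the job in, once; it reports no verdict.
The state is a dict: "time_s": time; "q": joint angles; "dq": joint speeds; "joint_efforts": joint torques, N m; "eef_pos": TCP position; "eef_rot": TCP orientation; "wrist_force": force on the tool from outside, world axes, zero at the start; "torque": the same for the moment, N m; "opening": opening from 0.0 (shut) to 1.0 (fully open).
Only numpy, scipy, OpenCV 4.12 (cv2) and the standard library are available. Lean on these libraries where they do the work, as an engineer would, in place of code of your own. Each camera call takes 0.05 s, during which the arm holds its last target.

## Working session

There is one attempt and no reset: what is moved stays moved. The work goes in short steps, Python scripts to look and compute and a tool call to move; the robot and the scene stay as the last step left them, time stands still between calls to the robot, and variables do not carry over. Pictures are saved under pics/ and viewed, and the job is handed in when it is done.

Besides the shell and the picture viewer there is one more tool, called after "Request:" in YAML: its name, and indented under it one key for each argument. drive_tool: Moves the arm, as the interface text tells. Its arguments: {"type":"object","properties":{"deltas":{"type":"array","items":{"type":"array"}},"gripper":{"type":"number"}},"required":["deltas"]}

```bash
ls; mkdir -p pics
python3 - <<'E'
from bench import get_obs,camera
import cv2,pickle
o=get_obs();print(o)
for n in("side","top"):
    c=camera(n);pickle.dump(c,open(f"{n}0.pkl","wb"))
    print({k:v for k,v in c.items() if k!="frame"})
    cv2.imwrite(f"pics/{n}0.png",cv2.resize(c["frame"][:,:,::-1],(800,600),interpolation=cv2.INTER_CUBIC))
E
```

```text
pics
{'time_s': 0.0, 'q': array([-1.40730816e+00,  1.81593034e-01,  1.60798454e+00,  3.00593617e-05,
        1.35376715e+00, -2.06324589e-01]), 'dq': array([-0.0007616 , -0.00101468,  0.00033995, -0.00071325,  0.00174588,
       -0.00038129]), 'joint_efforts': array([ 1.96134365e-04, -4.44872582e+01, -3.51343524e+01, -1.72052792e-04,
        9.24592634e-03,  2.98722242e-06]), 'eef_pos': array([ 0.20775194, -0.53558535,  0.23036624]), 'eef_rot': array([-8.75518238e-04,  9.82953688e-01,  1.83851242e-01,  3.34325359e-05]), 'wrist_force': array([ 0.05598077,  0.04846782, -0.16802915]), 'torque': array([-0.03212347, -0.01733896, -0.03019592]), 'opening': 0.9988789850395973}
{'fx': 478.43689713241605, 'fy': 478.43689713241605, 'cx': 254.09028295602806, 'cy': 192.85671035939242, 'eye': array([0.03667882, 0.56450032, 1.04193142]), 'attitude': array([ 0.12035413, -0.35547656,  0.87566773, -0.30390348])}
{'fx': 377.6680170317734, 'fy': 377.6680170317734, 'cx': 257.06799806815985, 'cy': 196.65448311299167, 'eye': array([ 4.98070627e-01, -2.58719988e-04,  9.86792687e-01]), 'attitude': array([ 0.03115703, -0.69740677,  0.71598313, -0.00460453])}
```

View pics/side0.png

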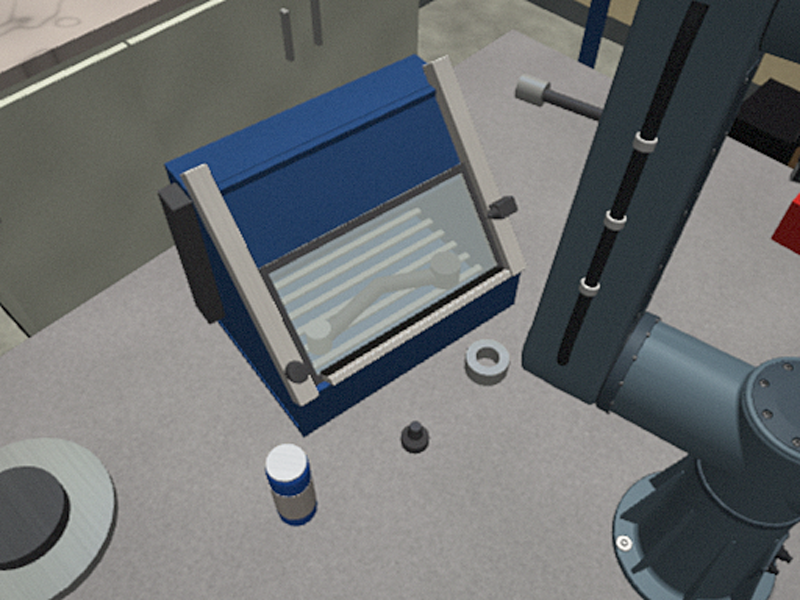

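View pics/top0.png

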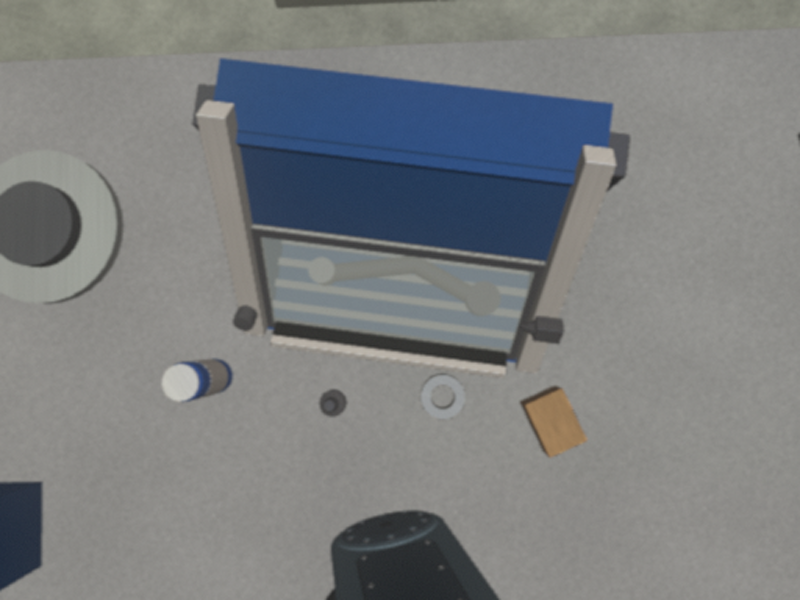

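```bash
cat > h.py <<'E'
import numpy as np,cv2,pickle
from scipy.spatial.transform import Rotation as R
def load(n): return pickle.load(open(n,"rb"))
def rot(c): return R.from_quat(np.roll(c["attitude"],-1)).as_matrix()
def proj(c,P):
    P=np.atleast_2d(P);p=(P-c["eye"])@rot(c)
    return np.c_[c["fx"]*p[:,0]/p[:,2]+c["cx"],c["fy"]*p[:,1]/p[:,2]+c["cy"]]
def ray(c,u,v):
    d=rot(c)@np.array([(u-c["cx"])/c["fx"],(v-c["cy"])/c["fy"],1.]);return d/np.linalg.norm(d)
def onplane(c,u,v,n,d): # n.P=d
    r=ray(c,u,v);return c["eye"]+r*(d-n@c["eye"])/(n@r)
def tri(cs,uvs):
    A=0;b=0
    for c,(u,v) in zip(cs,uvs):
        r=ray(c,u,v);M=np.eye(3)-np.outer(r,r);A=A+M;b=b+M@c["eye"]
    return np.linalg.solve(A,b)
def crop(c,x0,y0,x1,y1,k,name):
    im=c["frame"][y0:y1,x0:x1,::-1]
    im=cv2.resize(im,None,fx=k,fy=k,interpolation=cv2.INTER_CUBIC)
    for x in range((x0+9)//10*10,x1,10):
        cv2.putText(im,str(x),(int((x+.5-x0)*k),10),0,.35,(0,255,255),1);cv2.line(im,(int((x+.5-x0)*k),12),(int((x+.5-x0)*k),17),(0,255,255),1)
    for y in range((y0+9)//10*10,y1,10):
        cv2.putText(im,str(y),(0,int((y+.5-y0)*k)+4),0,.35,(0,255,255),1);cv2.line(im,(22,int((y+.5-y0)*k)),(27,int((y+.5-y0)*k)),(0,255,255),1)
    cv2.imwrite(name,im)
E
python3 - <<'E'
from h import *
s=load("side0.pkl");t=load("top0.pkl")
print(rot(t).round(2),rot(s).round(2))
crop(s,100,100,340,280,3.3,"pics/s1.png")
crop(t,120,30,410,240,2.7,"pics/t1.png")
crop(s,270,90,350,190,6,"pics/s2.png")
crop(t,310,180,390,260,7,"pics/t2.png")
E
```

```text
[[-0.03 -1.    0.05]
 [-1.    0.03  0.04]
 [-0.04 -0.05 -1.  ]] [[-0.72 -0.55  0.43]
 [-0.7   0.56 -0.45]
 [ 0.01 -0.62 -0.79]]
```

View pics/s1.png

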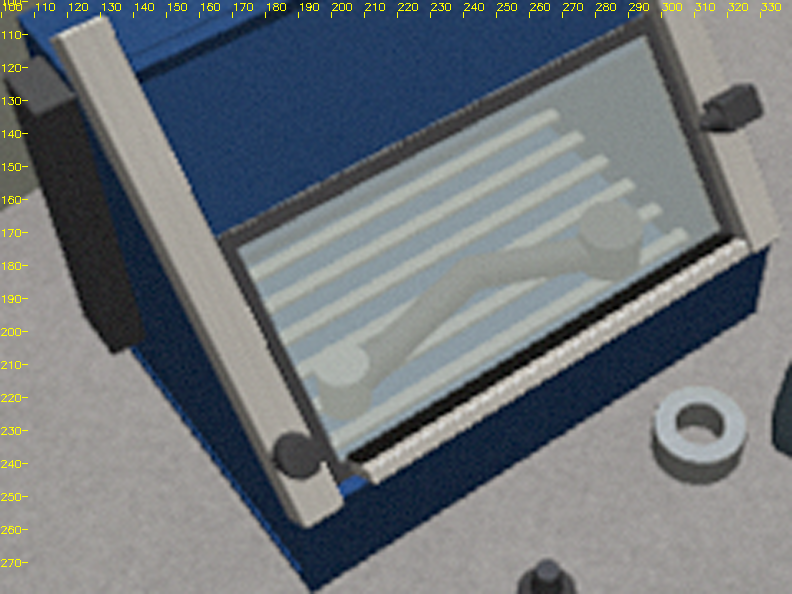

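View pics/t1.png

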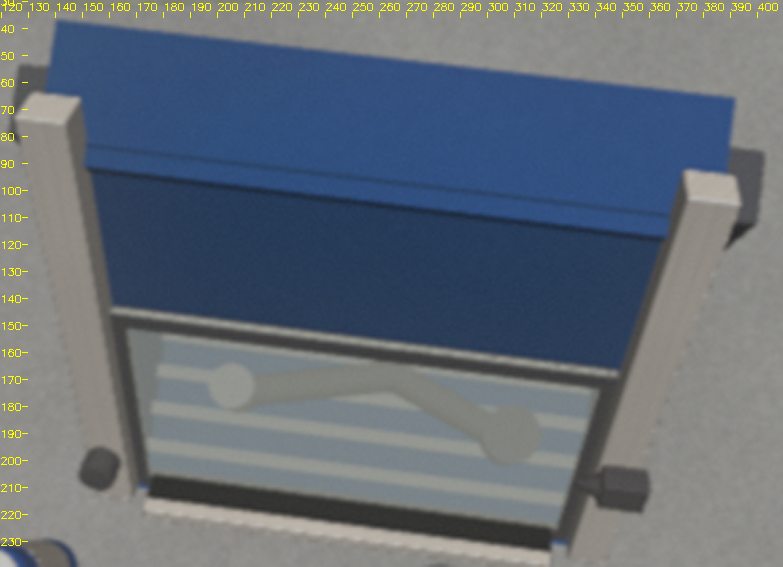

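View pics/s2.png

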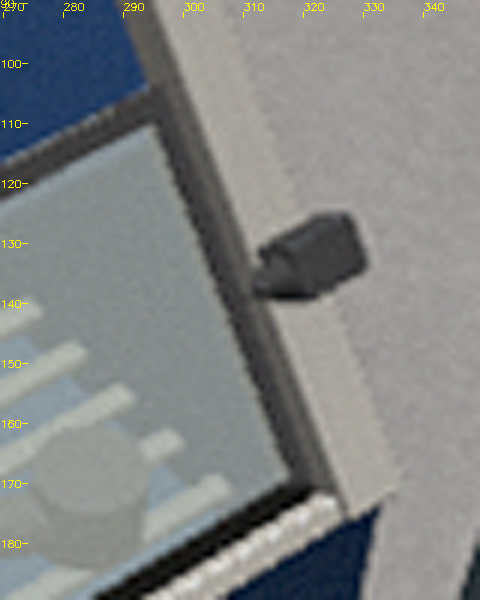

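View pics/t2.png

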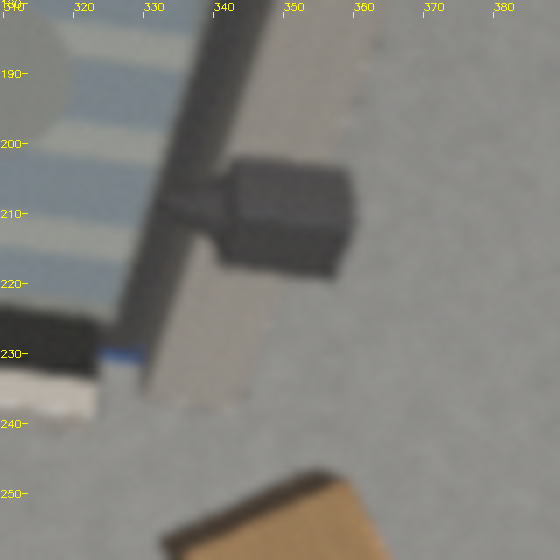

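```bash
cat > fit.py <<'E'
from h import *
from scipy.optimize import least_squares
s=load("side0.pkl");t=load("top0.pkl")
obs=[(t,(.15,.22,.345),(139.9,36.9)),(t,(.15,-.22,.345),(391.7,65.8)),
(s,(-.15,.22,0),(194.,278.3)),(s,(-.15,-.22,0),(327.4,194.3))]
def W(p,P): 
    P=np.atleast_2d(P);c,q=np.cos(p[2]),np.sin(p[2])
    return P@np.array([[c,q,0],[-q,c,0],[0,0,1]])+[p[0],p[1],0]
def f(p): return np.concatenate([(proj(c,W(p,P))[0]-uv) for c,P,uv in obs])
r=least_squares(f,[.7,0,0]);p=r.x
th=np.radians(40);up=np.array([np.sin(th),0,np.cos(th)]);inn=np.array([np.cos(th),0,-np.sin(th)])
E
python3 - <<'E'
from fit import *
print(p,r.fun.reshape(-1,2).round(2))
def inv(P):
    c,q=np.cos(p[2]),np.sin(p[2]);d=P-[p[0],p[1],0]
    return np.array([c*d[0]+q*d[1],-q*d[0]+c*d[1],d[2]])
def sl(P): # along slope, into, y rel to edge
    d=inv(P)-[-.15,0,.1];return (d@inn,d[1],d@up)
P=tri([s,t],[(311.0,137.5),(333.1,208.5)]);print("tip",P,sl(P))
for n,c,uv in(("tip s",s,(311,137.5)),("tip t",t,(333.1,208.5))):pass
# lip right-end corners: top view front outer low: (323,239); side
E
```

```text
[ 0.63547892  0.02754433 -0.15545957] [[ 0.59  0.18]
 [ 0.34 -0.66]
 [-0.8   1.56]
 [ 0.4  -0.15]]
tip [ 0.50863626 -0.12673785  0.21074592] (np.float64(-0.033975374512653325), np.float64(-0.17206117713603603), np.float64(0.11605980121325443))
```

Run:
```python
from fit import *
lo=[(t,.17,(173.2,219.5)),(t,-.17,(322.8,238.8)),(s,.17,(213.4,246.5)),(s,-.17,(326.2,174.4))]
E=np.array([-.15,0,.1])
def pt(x,y,z): return W(p,E+inn*x+np.array([0,y,0])+up*z)
g=lambda a:np.concatenate([proj(c,pt(a[0],y,a[1]))[0]-uv for c,y,uv in lo])
q=least_squares(g,[-.02,.01]);print(q.x,q.fun.reshape(-1,2).round(2))
xo,s0=q.x
for n,c in(("s",s),("t",t)):
    im=c["frame"][:,:,::-1].copy();k=3;im=cv2.resize(im,None,fx=k,fy=k,interpolation=cv2.INTER_CUBIC)
    def L(a,b,col):
        u=((proj(c,a)[0]+.5)*k).astype(int);v=((proj(c,b)[0]+.5)*k).astype(int);cv2.line(im,u.tolist(),v.tolist(),col,1)
    for z in(0,.011,.016):
        L(pt(xo,.17,s0+z),pt(xo,-.17,s0+z),(0,255,0))
    for y in(.17,-.17):
        L(pt(xo,y,s0),pt(xo,y,s0+.011),(0,255,0));L(pt(xo,y,s0+.011),pt(xo+.037,y,s0+.011),(0,255,0))
    for a,b in((.188,.22),(-.188,-.22)):
        for y in(a,b):L(pt(0,y,0),pt(0,y,.32),(0,0,255));L(pt(-.032,y,0),pt(-.032,y,.32),(255,0,255))
    prof=[(-.15,0),(-.15,.1),(-.15+.245*np.tan(th),.345),(.15,.345),(.15,0)]
    for y in(.22,-.22):
        for a,b in zip(prof,prof[1:]):L(W(p,[a[0],y,a[1]]),W(p,[b[0],y,b[1]]),(0,255,255))
    im=im[270:860,250:1050] if n=="s" else im[80:680,380:1180]
    cv2.imwrite(f"pics/{n}ov.png",im)
```

```text
[-0.03821279  0.01362298] [[ 0.56  0.66]
 [ 0.4   1.23]
 [-1.9  -1.03]
 [-0.85  1.  ]]
```

View pics/sov.png

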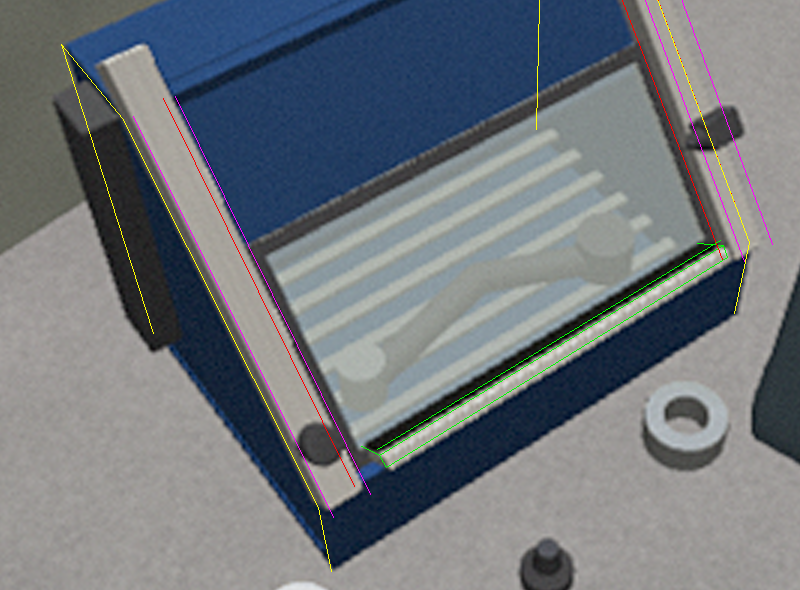

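View pics/tov.png

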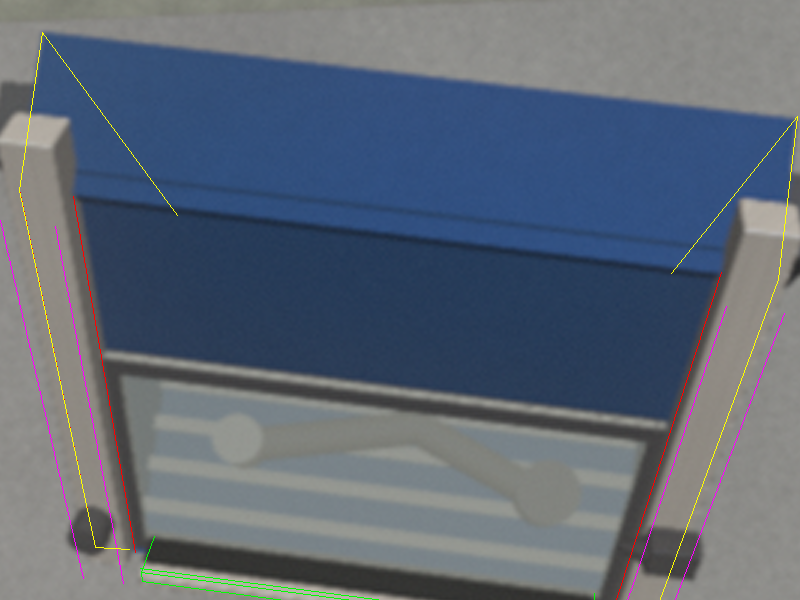

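Run:
```python
from fit import *
E=np.array([-.15,0,.1]);xo=-.038
pt=lambda x,y,z:W(p,E+inn*x+np.array([0,y,0])+up*z)[0]
print("corner start",pt(xo,0,.0136),"at .108",pt(xo,0,.108))
Rz=W([0,0,p[2]],up)[0];print("up",Rz,"fwd",np.cos(p[2]),np.sin(p[2]))
sc=512/800
for n,(u,v),z in(("can",(182,382),.15),("bear",(443,397),.034),("ball",(333,402),.05),("cart",(555,422),.055)):
    print(n,onplane(t,u*sc-.5,v*sc-.5,np.array([0,0,1.]),z).round(3))
from scipy.spatial.transform import Rotation as R
print(R.from_quat(np.roll([0,.98295,.18385,0],-1)).as_matrix().round(3))
```

```text
corner start [0.46716569 0.05392308 0.13484413] at .108 [0.52711308 0.04452787 0.20715873]
up [ 0.6350359  -0.09952547  0.76604444] fwd 0.9879404784867486 -0.15483414018676311
can [0.443 0.349 0.15 ]
bear [ 0.402 -0.026  0.034]
ball [0.4   0.148 0.05 ]
cart [ 0.362 -0.198  0.055]
[[ 0.932  0.361  0.   ]
 [ 0.361 -0.932  0.   ]
 [ 0.     0.    -1.   ]]
```

Request:
drive_tool:
  deltas:
    - [[0.01,0.043,0],-0.0525]
    - [[0.01,0.043,0],-0.0525]
    - [[0.01,0.043,0],-0.0525]
    - [[0.01,0.043,0],-0.0525]
    - [[0.012,0.043,0],-0.0525]
    - [[0.012,0.043,0],-0.0525]
    - [[0.012,0.043,0],-0.0525]
    - [[0.012,0.043,0],-0.0525]
    - [[0.012,0.043,0],-0.0525]
    - [[0.012,0.043,0],-0.0525]
  gripper: 0

```text
time_s: 1.1
eef_pos: [0.3174, -0.0922, 0.2248]
eef_rot: [-0.004, 0.996, -0.094, 0.001]
wrist_force: [1.5, -0.2, -0.4]
opening: -0.003
```

Request:
drive_tool:
  deltas:
    - [[0.01,0.04,0],0.0]
    - [[0.01,0.04,0],0.03]
    - [[0.01,0.04,0],0]
    - [[0.01,0.02,-0.02],0]
    - [[0.01,0.01,-0.03],0]
    - [[0.01,0,-0.03],0]
    - [[0.01,0,-0.02],0]
    - [[0.0,0,-0.01],0]
    - [[0.0,0,0],0]

```text
time_s: 2.0
eef_pos: [0.3871, 0.0713, 0.1115]
eef_rot: [-0.004, 0.997, -0.074, 0.003]
wrist_force: [-0.7, -0.2, 0.0]
opening: 0.002
```

Request:
drive_tool:
  deltas:
    - [[0.012,-0.002,0.002],0]
    - [[0.012,-0.002,0.002],0]
    - [[0.012,-0.002,0.002],0]
    - [[0.01,-0.002,0],0]
    - [[0.0,0,0],0]

```text
time_s: 2.5
eef_pos: [0.4402, 0.0611, 0.1229]
eef_rot: [-0.004, 0.997, -0.075, 0.008]
wrist_force: [-0.8, 1.0, -0.3]
opening: -0.002
```

```bash
cat > shot.py <<'E'
import sys
from h import *
from bench import get_obs,camera
n=sys.argv[1]
for c in ("side","top"):
    d=camera(c);pickle.dump(d,open(f"{c}{n}.pkl","wb"))
    if c=="side":crop(d,180,90,350,270,3.3,f"pics/{c}{n}.png")
    else: crop(d,160,140,390,260,3.4,f"pics/{c}{n}.png")
o=get_obs();print(o["time_s"],o["eef_pos"],o["wrist_force"])
E
python3 shot.py 1
```

```text
2.6 [0.43853395 0.06157401 0.12224824] [-0.40773724 -0.13566663 -0.6372496 ]
```

View pics/side1.png

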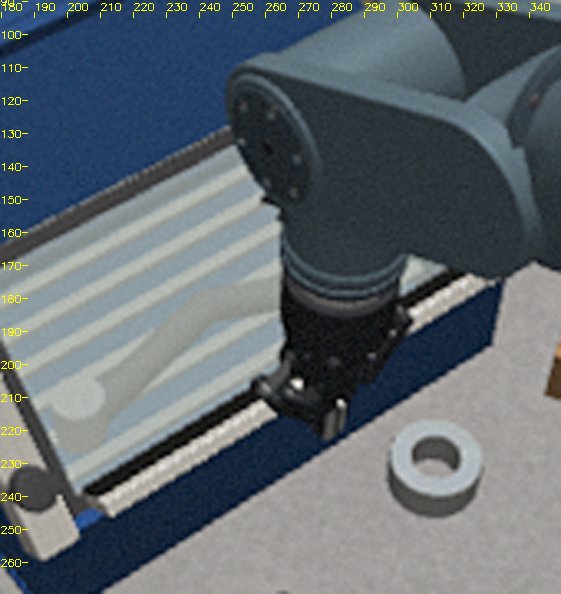

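View pics/top1.png

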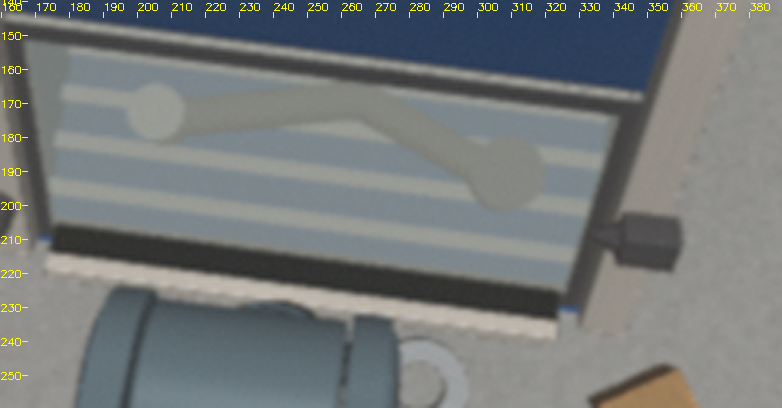

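Request:
drive_tool:
  deltas:
    - [[0.006,-0.001,0],0]
    - [[0.004,-0.0006,0],0]
    - [[0.003,-0.0005,0],0]
    - [[0.002,-0.0003,0],0]
    - [[0,0,0],0]

```text
time_s: 3.1
eef_pos: [0.4517, 0.0595, 0.1215]
eef_rot: [-0.004, 0.997, -0.074, 0.004]
wrist_force: [-0.6, 0.2, 0.6]
opening: -0.001
```

Request:
drive_tool:
  deltas:
    - [[0.003,-0.0005,0],0]
    - [[0.003,-0.0005,0],0]
    - [[0.002,-0.0003,0],0]

```text
time_s: 3.4
eef_pos: [0.4519, 0.0597, 0.1199]
eef_rot: [-0.004, 0.997, -0.073, -0.006]
wrist_force: [-8.2, 0.4, 6.6]
opening: -0.001
```

Request:
drive_tool:
  deltas:
    - [[0.001,-0.0002,0.003],0]
    - [[0.002,-0.0003,0.003],0]
    - [[0.003,-0.0005,0.004],0]
    - [[0.003,-0.0005,0.004],0]

```text
time_s: 3.8
eef_pos: [0.4588, 0.0587, 0.1327]
eef_rot: [-0.005, 0.997, -0.073, -0.009]
wrist_force: [-3.0, 0.6, -2.0]
opening: 0.001
```

```bash
python3 shot.py 2
```

```text
3.9 [0.45970554 0.05858705 0.1334125 ] [-1.84569427  0.59021462  1.34330939]
```

View pics/top2.png

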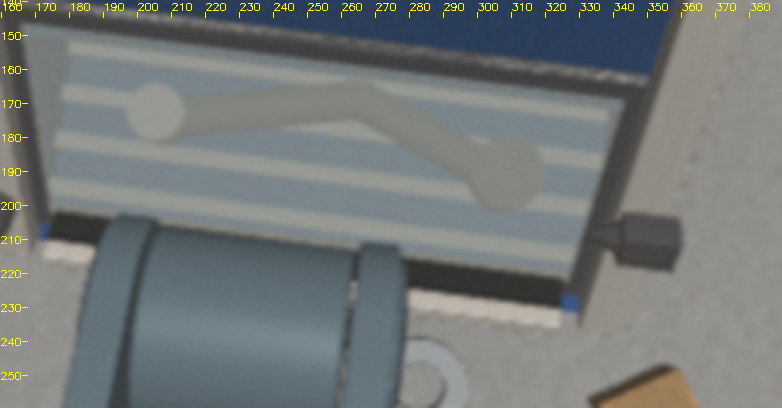

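View pics/side2.png

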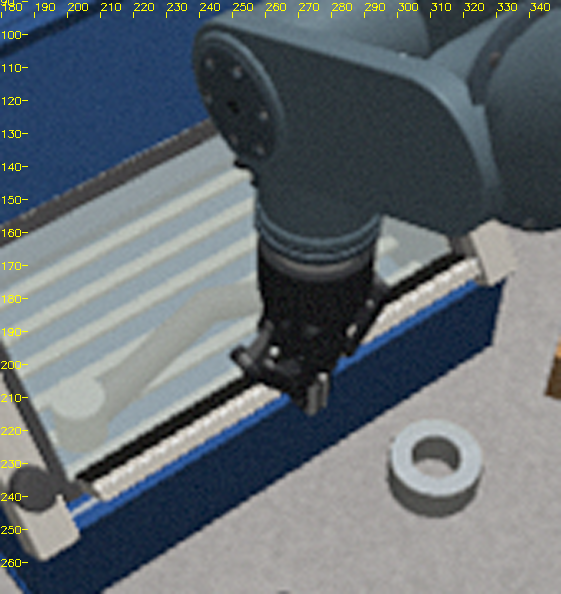

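Request:
drive_tool:
  deltas:
    - [[0.0032,-0.0005,0.0038],0]
    - [[0.0032,-0.0005,0.0038],0]
    - [[0.0032,-0.0005,0.0038],0]
    - [[0.0032,-0.0005,0.0038],0]
    - [[0.0032,-0.0005,0.0038],0]
    - [[0.0032,-0.0005,0.0038],0]

```text
time_s: 4.5
eef_pos: [0.4795, 0.0555, 0.1575]
eef_rot: [-0.005, 0.997, -0.073, -0.009]
wrist_force: [-3.7, 0.2, 0.1]
opening: 0.0
```

```bash
python3 shot.py 3
```

```text
4.6 [0.48031638 0.05531393 0.15819552] [-3.34527333  1.3104401   1.8267665 ]
```

View pics/top3.png

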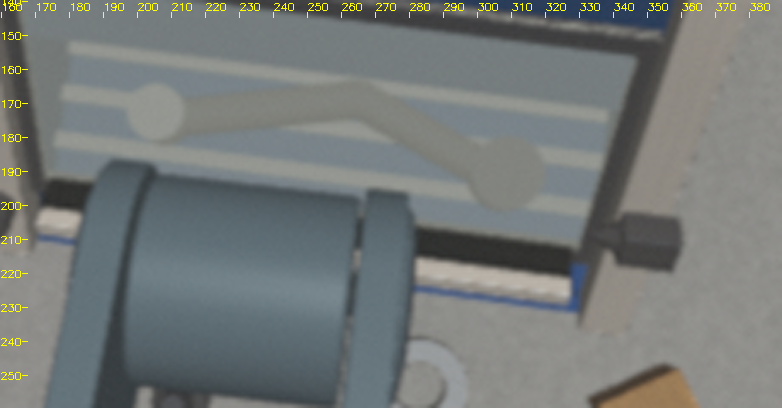

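View pics/side3.png

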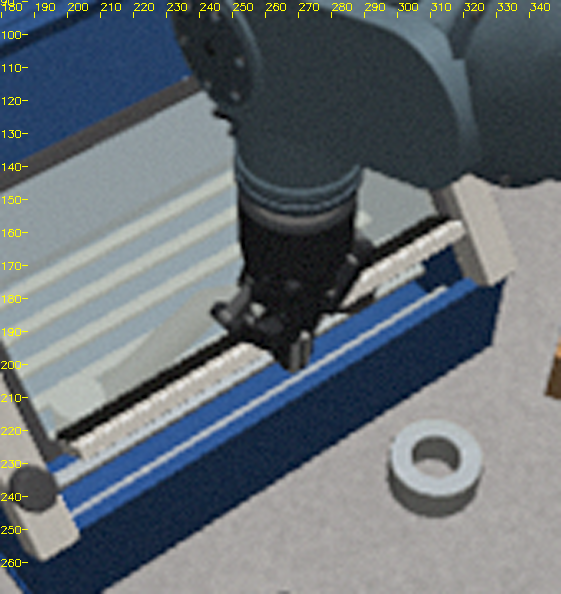

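Request:
drive_tool:
  deltas:
    - [[0.0032,-0.0005,0.0038],0]
    - [[0.0032,-0.0005,0.0038],0]
    - [[0.0032,-0.0005,0.0038],0]
    - [[0.0032,-0.0005,0.0038],0]
    - [[0.0032,-0.0005,0.0038],0]
    - [[0.0032,-0.0005,0.0038],0]
    - [[0.0028,-0.0004,0.0034],0]
    - [[0.002,-0.0003,0.0024],0]

```text
time_s: 5.4
eef_pos: [0.5054, 0.0513, 0.1886]
eef_rot: [-0.004, 0.997, -0.073, -0.009]
wrist_force: [-3.6, 0.5, 0.2]
opening: 0.001
```

```bash
python3 shot.py 4
python3 - <<'E'
from h import *
crop(load("top4.pkl"),300,180,370,250,8,"pics/t4z.png")
E
```

```text
5.5 [0.50585289 0.05127126 0.18890456] [-2.41858051 -0.33723297  1.11574132]
```

View pics/t4z.png

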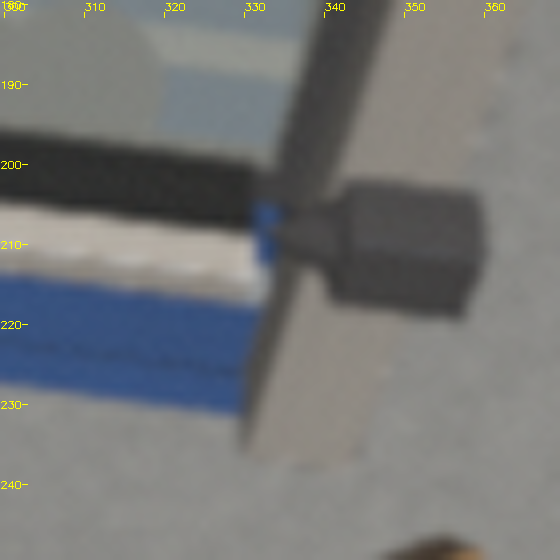

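View pics/side4.png

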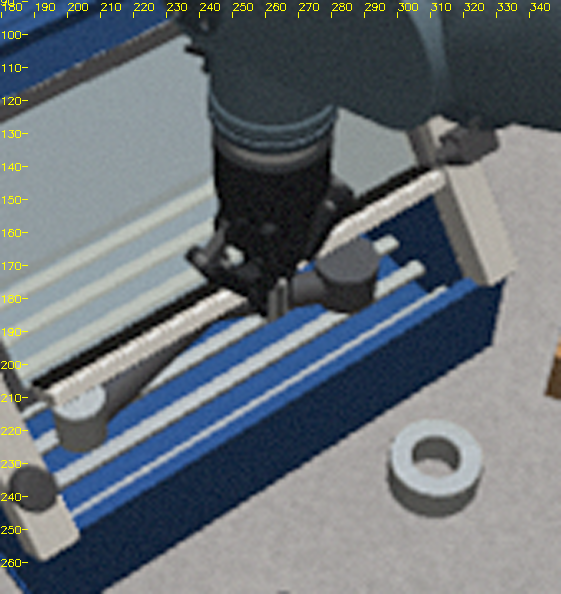

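Run:
```python
from h import *
crop(load("side4.pkl"),285,110,345,170,10,"pics/s4z.png")
crop(load("top4.pkl"),315,185,365,235,12,"pics/t4y.png")
```

```text
(no output)
```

View pics/s4z.png

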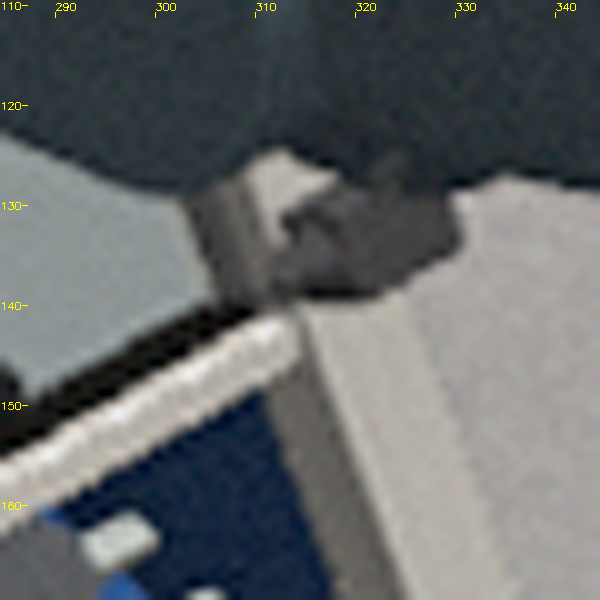

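View pics/t4y.png

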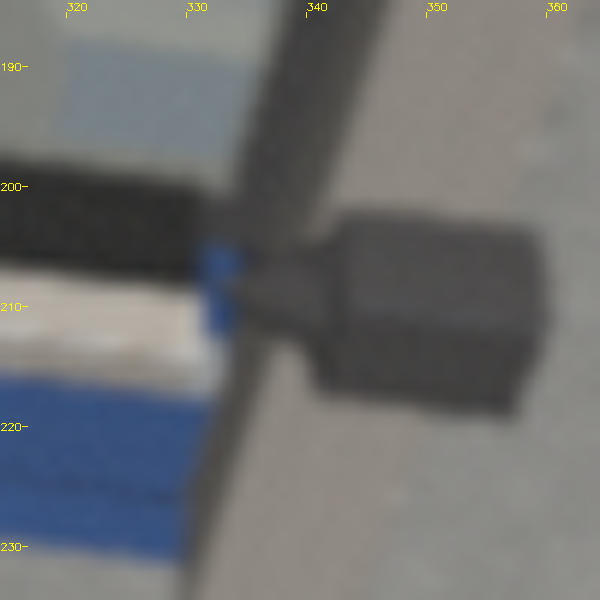

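```bash
cat > ov.py <<'E'
from fit import *
import sys
E=np.array([-.15,0,.1])
pt=lambda x,y,z:W(p,E+inn*x+np.array([0,y,0])+up*z)[0]
def ov(c,x0,y0,x1,y1,k,name,xo,sv,tip,off=(0,0)):
    im=cv2.resize(c["frame"][y0:y1,x0:x1,::-1],None,fx=k,fy=k,interpolation=cv2.INTER_CUBIC)
    def q(a): return ((proj(c,a)[0]+.5+off-[x0,y0])*k).astype(int).tolist()
    def L(a,b,col): cv2.line(im,q(a),q(b),col,1,cv2.LINE_AA)
    Y=-.17
    for x,z in((xo,0),(xo,.011),(xo+.013,.011),(xo+.013,.016),(xo+.037,.016)):
        L(pt(x,Y,sv+z),pt(x,Y+.1,sv+z),(0,255,0))
    pr=[(xo,0),(xo,.011),(xo+.013,.011),(xo+.013,.016),(xo+.037,.016),(xo+.037,0),(xo,0)]
    for a,b in zip(pr,pr[1:]):L(pt(a[0],Y,sv+a[1]),pt(b[0],Y,sv+b[1]),(0,255,255))
    L(pt(*tip),pt(tip[0],tip[1]-.02,tip[2]),(0,0,255))
    for dx,dz in((-.012,-.013),(-.012,.013),(.012,-.013),(.012,.013)): pass
    cv2.imwrite(name,im)
E
python3 - <<'E'
from ov import *
s4=load("side4.pkl");t4=load("top4.pkl")
def inv(P):
    c,q=np.cos(p[2]),np.sin(p[2]);d=P-[p[0],p[1],0]
    d=np.array([c*d[0]+q*d[1],-q*d[0]+c*d[1],d[2]])-E
    return np.array([d@inn,d[1],d@up]).round(4)
print("tip",inv(tri([s4,t4],[(311.7,136.5),(334.3,208.25)])))
print("uprubberbound",inv(tri([s4,t4],[(313.5,140.8),(331.3,207.5)])))
print("lowfront",inv(tri([s4,t4],[(311.3,148.3),(332.2,217.2)])))
tip=inv(tri([s4,t4],[(311.7,136.5),(334.3,208.25)]))
ov(s4,285,110,345,170,10,"pics/s4o.png",-.038,.098,tip)
ov(t4,315,185,365,235,12,"pics/t4o.png",-.038,.098,tip)
E
```

```text
tip [-0.0345 -0.1743  0.1177]
uprubberbound [-0.0278 -0.1737  0.1066]
lowfront [-0.0276 -0.1721  0.0871]
```

View pics/s4o.png

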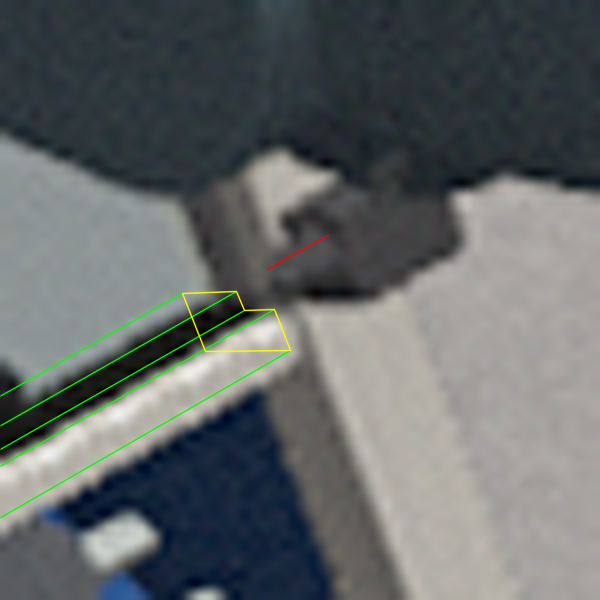

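View pics/t4o.png

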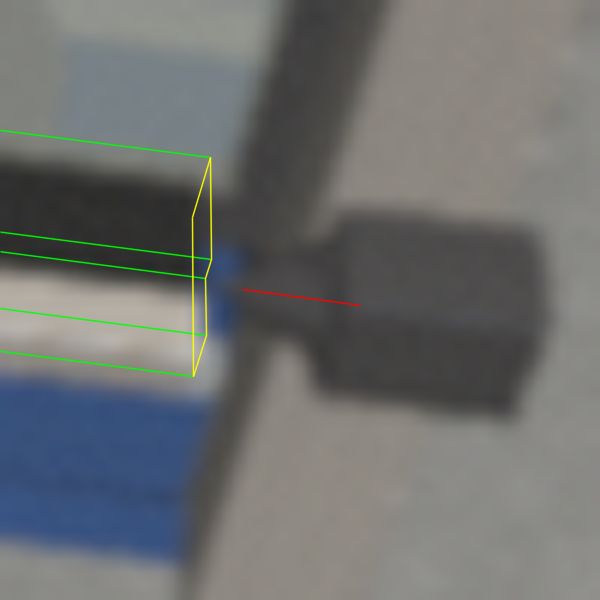

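```bash
cat > ov2.py <<'E'
from ov import *
def clip(c,x0,y0,x1,y1,k,name,tip,g=1.,lip=None):
    im=cv2.resize(c["frame"][y0:y1,x0:x1,::-1],None,fx=k,fy=k,interpolation=cv2.INTER_CUBIC)
    im=(255*(im/255.)**g).astype(np.uint8)
    q=lambda a:((proj(c,pt(*a))[0]+.5-[x0,y0])*k).astype(int).tolist()
    L=lambda a,b,col:cv2.line(im,q(a),q(b),col,1,cv2.LINE_AA)
    x,y,z=tip;C=[(x+i*.012,y-.02-j*.036,z+l*.013) for i in(-1,1) for j in(0,1) for l in(-1,1)]
    for i in range(8):
        for b in(1,2,4):
            if not i&b:L(C[i],C[i|b],(0,255,255))
    for a in np.linspace(0,6.28,13):L(tip,(x+.01*np.cos(a),y-.02,z+.01*np.sin(a)),(0,0,255))
    if lip:
        xo,sv,Y=lip
        pr=[(xo,0),(xo,.011),(xo+.013,.011),(xo+.013,.016),(xo+.037,.016),(xo+.037,0),(xo,0)]
        for a,b in zip(pr,pr[1:]):L((a[0],Y,sv+a[1]),(b[0],Y,sv+b[1]),(0,255,0));L((a[0],Y,sv+a[1]),(a[0],Y+.1,sv+a[1]),(0,255,0))
    cv2.imwrite(name,im)
E
python3 - <<'E'
from ov2 import *
tip=(-.0345,-.1743,.1177)
clip(s,295,110,335,150,12,"pics/a.png",tip,.6);clip(t,320,190,365,230,12,"pics/b.png",tip,.6)
a=cv2.imread("pics/a.png");b=cv2.imread("pics/b.png")
clip(load("top4.pkl"),320,190,365,230,8,"pics/d.png",tip,.6,(-.038,.0945,-.1715))
clip(load("side4.pkl"),285,120,335,160,8,"pics/e.png",tip,.6,(-.038,.0945,-.1715))
d=cv2.imread("pics/d.png");e=cv2.imread("pics/e.png")
cv2.imwrite("pics/ab.png",cv2.resize(np.hstack([a[:480,:480],b[:480,:540]]),None,fx=.78,fy=.78));cv2.imwrite("pics/de.png",np.hstack([d[:320],e[:320]]))
E
```

```text
(no output)
```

View pics/ab.png

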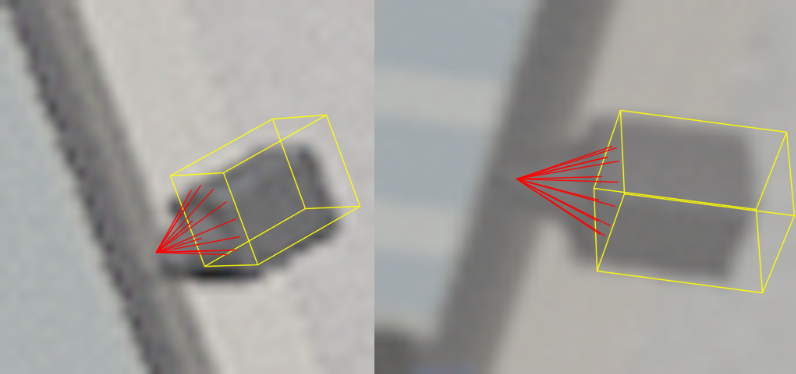

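View pics/de.png

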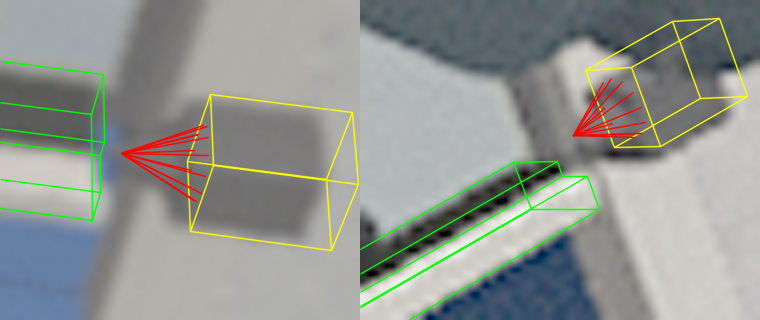

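```bash
cat > clipfit.py <<'E'
from ov2 import *
from scipy.optimize import minimize
def reg(c,x0,y0,x1,y1,l0,l1,k=8):
    g=cv2.cvtColor(c["frame"],cv2.COLOR_RGB2GRAY)[y0:y1,x0:x1].astype(float)
    v,u=np.mgrid[y0:y1,x0:x1]
    e=l0[0]+(v-l0[1])*(l1[0]-l0[0])/(l1[1]-l0[1])
    return g,(u>e+2),x0,y0,k
rs=[(s,)+reg(s,295,110,345,155,(296.2,90),(327.5,175.8)),(t,)+reg(t,330,190,372,232,(348.3,180),(330.7,235.7))]
def render(c,g,x0,y0,k,x,y,z,r,by):
    m=np.zeros((g.shape[0]*k,g.shape[1]*k),np.uint8)
    C=[(x+i*.012,y-.02-j*by,z+l*.013) for i in(-1,1) for j in(0,1) for l in(-1,1)]
    K=[(x,y,z)]+[(x+r*np.cos(a),y-.02,z+r*np.sin(a)) for a in np.linspace(0,6.28,24)]
    for pts in(C,K):
        P=np.array([(proj(c,pt(*q))[0]+.5-[x0,y0])*k for q in pts])
        h=cv2.convexHull(np.round(P*16).astype(np.int32));cv2.fillConvexPoly(m,h,255,shift=4)
    return cv2.GaussianBlur(cv2.resize(m/255.,(g.shape[1],g.shape[0]),interpolation=cv2.INTER_AREA),(0,0),.6)
def cost(a,full=False,offs=0):
    e=0;o=[]
    for i,(c,g,w,x0,y0,k) in enumerate(rs):
        a_=render(c,g,x0,y0,k,*a)
        A=np.c_[a_[w],np.ones(w.sum())];co,_,_,_=np.linalg.lstsq(A,g[w],rcond=None);d=A@co-g[w];e+=d@d/w.sum();o.append((d.std(),co))
    return (e,o) if full else e
if __name__=="__main__":
    for by0 in(.036,.03):
        best=min((minimize(cost,[-.0345+dx,-.172,.1177+dz,.01,by0],method="Nelder-Mead",options=dict(initial_simplex=np.array([-.0345+dx,-.172,.1177+dz,.01,by0])+np.vstack([np.zeros(5),np.diag([.004,.004,.004,.002,.004])]),maxiter=300)) for dx in(0,.006) for dz in(0,-.005)),key=lambda r:r.fun)
        print(best.x.round(4),best.fun,cost(best.x,True)[1])
E
python3 clipfit.py
```

```text
[-0.0297 -0.1709  0.1121  0.0124  0.0341] 91.3450658202299 [(np.float64(7.822753089198845), array([-95.31984199, 157.50938558])), (np.float64(5.490865134535708), array([-64.13074907, 140.23179747]))]
[-0.0301 -0.1706  0.1123  0.0122  0.0341] 90.95089337770213 [(np.float64(7.895984905274373), array([-95.30578935, 157.49174318])), (np.float64(5.34830026769079), array([-64.27590716, 140.19325852]))]
```

```bash
cat > lipfit.py <<'E'
from ov2 import *
from scipy.optimize import minimize
def lines(c,g,k,a,y1,Y0):
    xo,sv=a
    P=lambda x,z:[(proj(c,pt(x,Y,sv+z))[0]+.5)*k for Y in(Y0,y1)]
    return P
def render(c,a,y0,y1,k=6):
    xo,sv=a;H,Wd=c["frame"].shape[:2]
    out=[]
    for q in([(xo,0),(xo,.011)],[(xo,.011),(xo+.013,.011)],[(xo+.013,.011),(xo+.013,.016),(xo+.037,.016)]):
        m=np.zeros((H*k,Wd*k),np.uint8)
        pts=[pt(x,Y,sv+z) for x,z in q for Y in(y0,y1)]
        h=cv2.convexHull(np.round((proj(c,pts)+.5)*k*16).astype(np.int32));cv2.fillConvexPoly(m,h,255,shift=4)
        out.append(cv2.GaussianBlur(cv2.resize(m/255.,(Wd,H),interpolation=cv2.INTER_AREA),(0,0),.6))
    return out
def fit_lip(cs,y0,y1,a0):
    G=[]
    for c in cs:
        g=cv2.cvtColor(c["frame"],cv2.COLOR_RGB2GRAY).astype(float)
        m=np.zeros(g.shape,np.uint8)
        # region: from 10mm below lip to mid rubber, inside y range
        pts=[pt(a0[0],Y,a0[1]-.012) for Y in(y0,y1)]+[pt(a0[0]+.025,Y,a0[1]+.016) for Y in(y0,y1)]
        cv2.fillConvexPoly(m,cv2.convexHull(np.round(proj(c,pts)).astype(np.int32)),1);G.append((c,g,m>0))
    def cost(a,full=0):
        e=0;o=[]
        for c,g,w in G:
            R_=render(c,a,y0-.01,y1+.01)
            A=np.c_[[r[w] for r in R_]+[np.ones(w.sum())]].T;co=np.linalg.lstsq(A,g[w],rcond=None)[0];d=A@co-g[w];e+=d@d/w.sum();o.append((d.std().round(1),co.round(0)))
        return (e,o) if full else e
    r=minimize(cost,a0,method="Nelder-Mead",options=dict(initial_simplex=np.array([a0,[a0[0]+.004,a0[1]],[a0[0],a0[1]+.004]]),maxiter=80))
    return r.x,cost(r.x,1)
E
python3 - <<'E'
from lipfit import *
s4=load("side4.pkl");t4=load("top4.pkl")
print("start",fit_lip([s,t],-.16,-.08,[-.038,.012]))
print("now",fit_lip([s4,t4],-.16,-.09,[-.038,.095]))
print("now top",fit_lip([t4],-.16,-.09,[-.036,.095]))
tip=(-.030,-.1708,.1122)
clip(s,295,110,335,150,12,"pics/a.png",tip,.6);clip(t,320,190,365,230,12,"pics/b.png",tip,.6)
a=cv2.imread("pics/a.png");b=cv2.imread("pics/b.png")
cv2.imwrite("pics/ab2.png",cv2.resize(np.hstack([a[:480,:480],b[:480,:540]]),None,fx=.78,fy=.78))
E
```

```text
start (array([-0.0401751,  0.0106386]), (np.float64(330.1098765288527), [(np.float64(17.5), array([140., 175.,  -2.,  31.])), (np.float64(4.7), array([ 11.,  42., -85., 137.]))]))
now (array([-0.03954875,  0.09521923]), (np.float64(442.56472590752486), [(np.float64(20.6), array([138., 189., -24.,  43.])), (np.float64(4.1), array([ 63.,  95., -31.,  79.]))]))
now top (array([-0.04337835,  0.09953352]), (np.float64(15.225744137511821), [(np.float64(3.9), array([ 63.,  95., -32.,  79.]))]))
```

View pics/ab2.png

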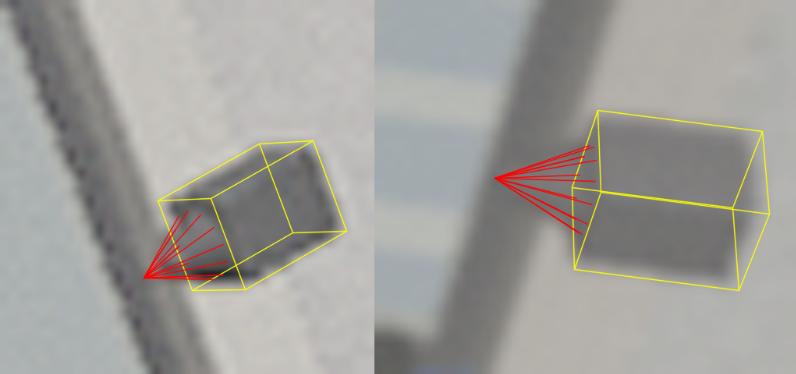

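Run:
```python
import clipfit as cf
from clipfit import *
def render2(c,g,x0,y0,k,x,y,z,r,by,hx,hz):
    m=np.zeros((g.shape[0]*k,g.shape[1]*k),np.uint8)
    C=[(x+i*hx,y-.02-j*by,z+l*hz) for i in(-1,1) for j in(0,1) for l in(-1,1)]
    K=[(x,y,z)]+[(x+r*np.cos(a),y-.02,z+r*np.sin(a)) for a in np.linspace(0,6.28,24)]
    for pts in(C,K):
        P=np.array([(proj(c,pt(*q))[0]+.5-[x0,y0])*k for q in pts])
        cv2.fillConvexPoly(m,cv2.convexHull(np.round(P*16).astype(np.int32)),255,shift=4)
    return cv2.GaussianBlur(cv2.resize(m/255.,(g.shape[1],g.shape[0]),interpolation=cv2.INTER_AREA),(0,0),.6)
cf.render=render2
a0=np.array([-.030,-.171,.112,.012,.034,.012,.013])
r=minimize(cf.cost,a0,method="Nelder-Mead",options=dict(initial_simplex=a0+np.vstack([np.zeros(7),np.diag([.003,.003,.003,.002,.003,-.002,-.002])]),maxiter=600))
print(r.x.round(4),r.fun,cf.cost(r.x,True)[1])
for hx,hz in((.012,.013),(.012,.011),(.011,.012)):
  f=lambda b:cf.cost([b[0],b[1],b[2],.011,.036,hx,hz])
  q=minimize(f,a0[:3],method="Nelder-Mead",options=dict(initial_simplex=a0[:3]+np.vstack([np.zeros(3),np.eye(3)*.003]),maxiter=200));print(hx,hz,q.x.round(4),q.fun)
```

```text
[-0.0302 -0.1711  0.1123  0.0127  0.0337  0.0119  0.0118] 68.56228426345417 [(np.float64(6.9700876938074945), array([-99.06622157, 157.05810226])), (np.float64(4.469917426987608), array([-65.81592879, 139.79307108]))]
0.012 0.013 [-0.0303 -0.1689  0.1125] 96.69749883852273
0.012 0.011 [-0.0301 -0.1689  0.1123] 77.84540945563164
0.011 0.012 [-0.0303 -0.169   0.1123] 71.59918805687295
```

Request:
drive_tool:
  deltas:
    - [[0.0016,-0.0003,0.0019],0]
    - [[0.0016,-0.0003,0.0019],0]
    - [[0.0012,-0.0002,0.0014],0]
    - [[0,0,0],0]

```text
time_s: 5.9
eef_pos: [0.5102, 0.0506, 0.1942]
eef_rot: [-0.005, 0.997, -0.073, -0.009]
wrist_force: [-3.4, -1.0, 0.7]
opening: -0.001
```

```bash
python3 shot.py 5
python3 - <<'E'
from lipfit import *
s4=load("side5.pkl");t4=load("top5.pkl")
a,i=fit_lip([s4,t4],-.16,-.09,[-.0395,.101]);print(a,i)
a2,i=fit_lip([s4,t4],-.16,-.12,[-.0395,.101]);print(a2)
tip=(-.0302,-.170,.1123)
clip(t4,310,190,365,230,7,"pics/d.png",tip,.6,(a[0],a[1],-.1715))
clip(s4,285,115,335,155,8,"pics/e.png",tip,.6,(a[0],a[1],-.1715))
d=cv2.imread("pics/d.png");e=cv2.imread("pics/e.png")
cv2.imwrite("pics/de5.png",np.hstack([d[:280],e[:280]]))
E
```

```text
6.0 [0.51019329 0.0505635  0.19413778] [-3.01119625  0.13969538  0.01072377]
[-0.04050182  0.10287936] (np.float64(515.196145977282), [(np.float64(18.7), array([140., 199., -20.,  39.])), (np.float64(12.8), array([ 38.,  67., -59., 108.]))])
[-0.04042908  0.10297467]
```

View pics/de5.png

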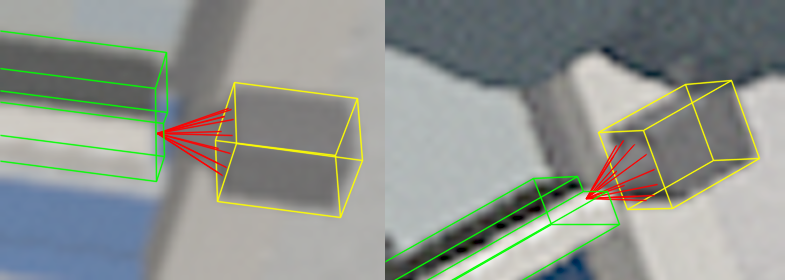

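Request:
drive_tool:
  deltas:
    - [[0.0008,-0.0001,0.001],0]
    - [[0.0008,-0.0001,0.0008],0]
    - [[0,0,0],0]

```text
time_s: 6.3
eef_pos: [0.5115, 0.0504, 0.1957]
eef_rot: [-0.005, 0.997, -0.073, -0.009]
wrist_force: [-3.2, -0.0, 1.3]
opening: -0.002
```

Request:
drive_tool:
  deltas:
    - [[-0.004,0.0006,-0.0],0]
    - [[-0.008,0.0012,-0.0],0]
    - [[-0.02,0.003,0],0]
    - [[-0.03,0.003,0],0]
    - [[-0.03,0.003,0],0]
    - [[-0.03,0.003,0],0]
    - [[-0.03,-0.01,0],0]
    - [[-0.02,-0.04,0],0]
    - [[0,-0.04,0],0]
    - [[0,-0.04,0],0]

```text
time_s: 7.3
eef_pos: [0.3355, -0.0646, 0.1978]
eef_rot: [-0.003, 0.998, -0.067, 0.001]
wrist_force: [1.0, -0.1, 0.1]
opening: 0.004
```

```bash
python3 shot.py 6
python3 - <<'E'
from lipfit import *
s4=load("side6.pkl");t4=load("top6.pkl")
for y0,y1 in((-.16,-.08),(-.16,-.12),(-.05,.05),(.08,.16)):
    print(y0,fit_lip([s4,t4],y0,y1,[-.0395,.105]))
a,_=fit_lip([s4,t4],-.16,-.09,[-.0395,.105])
tip=(-.0302,-.170,.1123)
for l,n in(((a[0],a[1],-.1715),"l"),(None,"n")):
  clip(t4,310,190,365,230,7,"pics/d.png",tip,.6,l);clip(s4,285,115,335,155,8,"pics/e.png",tip,.6,l)
  d=cv2.imread("pics/d.png");e=cv2.imread("pics/e.png")
  cv2.imwrite(f"pics/de6{n}.png",np.hstack([d[:280],e[:280]]))
d=np.vstack([cv2.imread("pics/de6l.png"),cv2.imread("pics/de6n.png")]);cv2.imwrite("pics/de6.png",d)
E
```

```text
7.4 [ 0.33593189 -0.06767944  0.19807991] [0.97172511 0.71292551 0.43927577]
-0.16 (array([-0.03959778,  0.10446176]), (np.float64(727.7120938392914), [(np.float64(25.6), array([119., 178., -26.,  49.])), (np.float64(8.6), array([ 13.,  41., -83., 131.]))]))
-0.16 (array([-0.04037165,  0.10504506]), (np.float64(271.87493463116454), [(np.float64(13.4), array([142., 188.,  -9.,  30.])), (np.float64(9.6), array([ 16.,  46., -79., 127.]))]))
-0.05 (array([-0.03963227,  0.10464419]), (np.float64(505.6775749184767), [(np.float64(20.4), array([ 92., 155., -57.,  78.])), (np.float64(9.6), array([ 14.,  45., -80., 130.]))]))
0.08 (array([-0.03915071,  0.10493613]), (np.float64(933.2704339939953), [(np.float64(28.2), array([ 53., 111., -98., 118.])), (np.float64(11.7), array([ 23.,  51., -72., 122.]))]))
```

View pics/de6.png

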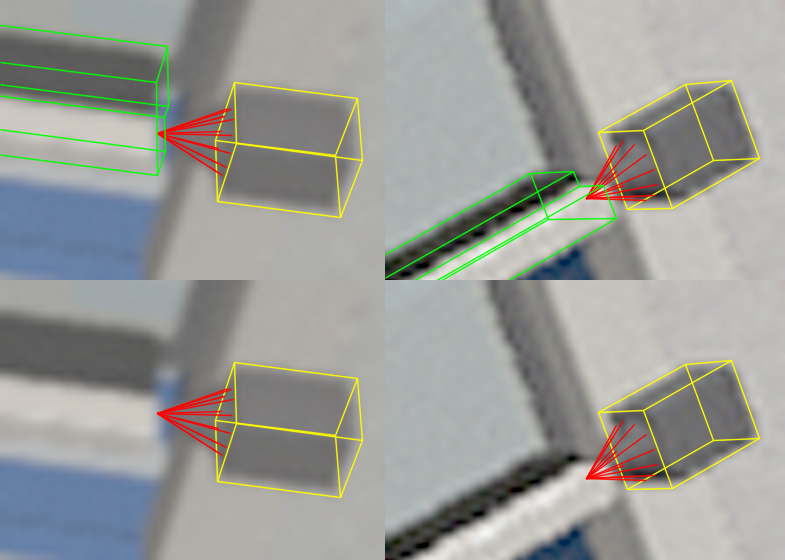

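View pics/side6.png

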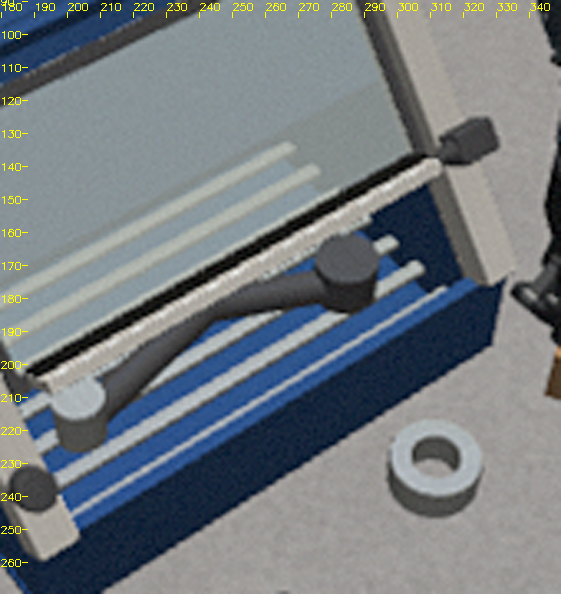

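Run:
```python
from lipfit import *
from scipy.ndimage import map_coordinates
a=(-.0395,.1047)
for n in("top4","side4","top6","side6"):
    c=load(n+".pkl");f=c["frame"].astype(float)
    sv=a[1] if n[-1]=="6" else .0952
    ys=np.linspace(-.16,-.10,60)
    # profile: vary along 'inn' direction for top; use image normal dir
    base=proj(c,[pt(a[0],y,sv) for y in ys]); d=base[-1]-base[0];d/=np.linalg.norm(d);nn=np.array([-d[1],d[0]])
    if nn[1]<0: nn=-nn   # downwards
    r=np.arange(-14,8,.5)
    pr=np.array([[map_coordinates(f[:,:,k],[base[:,1]+nn[1]*q,base[:,0]+nn[0]*q],order=1).mean() for k in range(3)] for q in r])
    ref=[((proj(c,pt(a[0]+x,-.13,sv+z))[0]-proj(c,pt(a[0],-.13,sv))[0])@nn).round(2) for x,z in((0,.011),(.013,.011),(.013,.016),(.037,.016))]
    print(n,"pred front-top,alum/rub,rubfronttop,rubback",ref)
    print("  ".join(f"{q:.1f}:{int(p_[0])},{int(p_[2])}" for q,p_ in zip(r,pr)))
```

```text
top4 pred front-top,alum/rub,rubfronttop,rubback [np.float64(-3.51), np.float64(-8.2), np.float64(-9.82), np.float64(-18.22)]
-14.0:47,46  -13.5:47,46  -13.0:47,46  -12.5:47,46  -12.0:47,46  -11.5:47,46  -11.0:46,46  -10.5:46,45  -10.0:46,46  -9.5:53,52  -9.0:70,66  -8.5:96,89  -8.0:125,115  -7.5:152,139  -7.0:167,153  -6.5:175,160  -6.0:179,163  -5.5:179,164  -5.0:179,164  -4.5:179,164  -4.0:178,164  -3.5:175,162  -3.0:167,156  -2.5:157,146  -2.0:149,138  -1.5:143,132  -1.0:136,128  -0.5:127,126  0.0:111,125  0.5:92,124  1.0:75,124  1.5:63,124  2.0:57,125  2.5:56,125  3.0:55,125  3.5:55,125  4.0:56,125  4.5:56,125  5.0:56,125  5.5:56,125  6.0:56,125  6.5:56,125  7.0:56,124  7.5:55,123
side4 pred front-top,alum/rub,rubfronttop,rubback [np.float64(-4.4), np.float64(-5.9), np.float64(-7.89), np.float64(-10.54)]
-14.0:139,146  -13.5:138,146  -13.0:138,145  -12.5:138,145  -12.0:140,147  -11.5:142,149  -11.0:136,143  -10.5:117,123  -10.0:88,91  -9.5:56,56  -9.0:34,32  -8.5:25,22  -8.0:24,21  -7.5:21,19  -7.0:23,22  -6.5:51,48  -6.0:108,100  -5.5:165,153  -5.0:201,188  -4.5:214,203  -4.0:2
[... 973 characters left out ...]
 7.5:56,123
side6 pred front-top,alum/rub,rubfronttop,rubback [np.float64(-4.42), np.float64(-5.88), np.float64(-7.88), np.float64(-10.45)]
-14.0:133,140  -13.5:133,139  -13.0:133,139  -12.5:133,140  -12.0:135,142  -11.5:136,143  -11.0:131,138  -10.5:114,119  -10.0:84,87  -9.5:53,54  -9.0:32,30  -8.5:25,22  -8.0:23,21  -7.5:19,17  -7.0:20,18  -6.5:47,43  -6.0:101,94  -5.5:157,147  -5.0:192,182  -4.5:205,197  -4.0:199,191  -3.5:185,176  -3.0:174,164  -2.5:170,158  -2.0:170,158  -1.5:173,160  -1.0:171,159  -0.5:153,145  0.0:117,115  0.5:73,83  1.0:35,60  1.5:21,54  2.0:22,55  2.5:23,55  3.0:25,56  3.5:25,57  4.0:24,57  4.5:23,56  5.0:24,57  5.5:26,57  6.0:27,58  6.5:27,58  7.0:26,57  7.5:25,57
```

Request:
drive_tool:
  deltas:
    - [[0,-0.04,0.02],0]
    - [[0,-0.04,0.02],0]
    - [[0,-0.03,0.01],0]
    - [[0,0,0],0]
    - [[0,0,0],0]

```text
time_s: 7.9
eef_pos: [0.3358, -0.1785, 0.2501]
eef_rot: [-0.002, 0.997, -0.071, 0.003]
wrist_force: [0.2, 0.0, -0.9]
opening: -0.002
```

```bash
python3 shot.py 7
python3 - <<'E'
from lipfit import *
import clipfit as cf
s7=load("side7.pkl");t7=load("top7.pkl")
print(fit_lip([s7,t7],-.16,-.12,[-.0395,.105])[0])
l=[(296.2,90),(327.5,175.8)],[(348.3,180),(330.7,235.7)]
cf.rs=[(s7,)+cf.reg(s7,295,110,345,155,*l[0]),(t7,)+cf.reg(t7,330,190,372,232,*l[1])]
q=minimize(lambda b:cf.cost([b[0],b[1],b[2],.012,.034]),[-.031,-.170,.113],method="Nelder-Mead",options=dict(initial_simplex=np.array([-.031,-.170,.113])+np.vstack([np.zeros(3),np.eye(3)*.003])))
print(q.x,q.fun)
cv2.imwrite("pics/t7.png",cv2.resize(t7["frame"][:,:,::-1],(800,600)))
E
```

```text
8.0 [ 0.33577352 -0.17784929  0.24983138] [ 0.54387752 -0.20724649  0.25922537]
[-0.04018966  0.10488287]
[-0.03013921 -0.17072058  0.11238956] 95.84594756525615
```

View pics/t7.png

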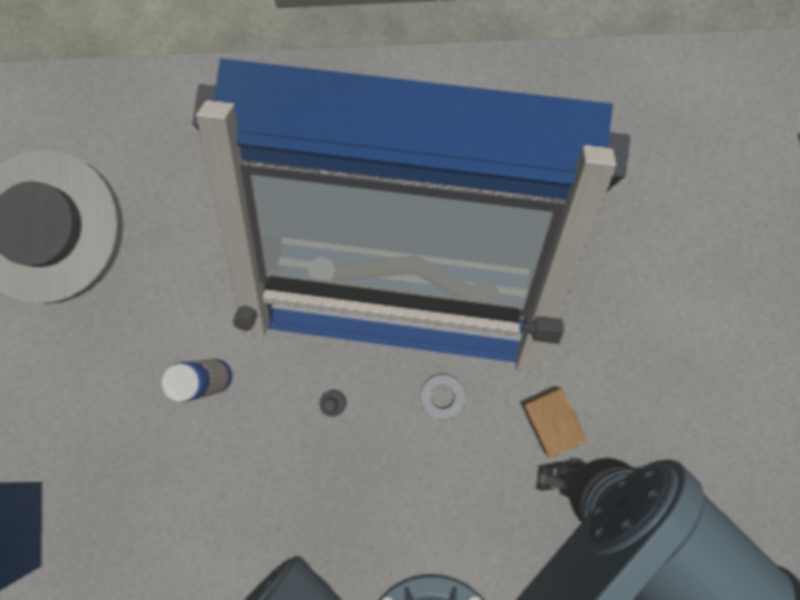

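The picture shows the lip's right end beside the arrow tip at about (522,326). The can, ball joint, bearing and carton are at the same pixels as at the start, the clips have not moved, and the arm is clear. I measure the lip end at 0.1129 m and the tip at 0.1124 m along the slope.

```bash
python3 -c "
from bench import hand_in
print(hand_in())"
```

```text
the job is handed in; nothing more can be done
None
```

I pushed the window up its slope with the shut fingertips behind and below the outer edge of its lip, without gripping it. I then backed the arm away and handed the job in at about 8 s of the 48 s allowed.

**Height:** in the last pictures, taken after backing away, the lip end measured 112.9 mm and the arrow tip 112.4 mm up the slope. I trust that half-millimetre difference to about 1–2 mm. The window did not move measurably after the fingers left it.

**Clips and other things:** the pointed clip measured the same before and after. By eye, the round clip, can, bearing, carton and ball joint are at the same pixels as at the start.

**Forces:** the highest reading I saw was about 10 N at the wrist, at first contact. At that point the fingers pressed against the front of the lip, and the window did not start up the slope until I moved upward. After that the push ran at 3 to 4 N.

**Checks that disagreed:**
- **Arrow tip:** my first hand-picked tip height was about 5 mm higher than the later fit to the clip's outline in both cameras. I used the outline fit, which came out the same when I varied the assumed clip size.
- **Lip edge:** in the last top views, something pale inside the cabinet blurred the lip's lower edge. An earlier clear view agreed with the fit to about 1 mm.

**Fingertip position:** the tool can only point straight down, so the fingertips bore on the lip's lower outer edge and not flat on its underside.

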